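# Centre-punch a lunch box lid for its vent hole

## Task

The lid of the round aluminium box is to get a vent hole where the pen cross is: take the automatic centre punch out of its hole in the wooden tool block, stand its point on the middle of the cross and press straight down until the punch snaps. The lid is thin, so stop pressing as soon as it has snapped, and press no harder than the snap takes. Then put the punch back upright in its hole, fully down on its collar, leaving the box where it stands and the tiffin, the orange cup and the ladle alone.

Things in the scene. Friction and masses are not known exactly. Their poses are not given: they have to be found in the camera images.
- punch: steel automatic centre punch, 116 to 128 mm long, 0.17 kg, upright in the tool block, point down. Origin on its axis under the dark finger collar, z up the axis. Collar 25 mm across, 0 to 5 mm above the origin, resting on the block. Above it a banded round barrel 16 mm across to 62 mm, then a brass cap 18 mm across to 78 mm. Below it 15 mm across for 12 mm, tapering to the nose at -26 mm
- punch_grip (a point): point on the punch's axis in the middle of the barrel, 40 mm above the punch's origin and 38 mm under the top of the cap: where to grip it
- punch_nose (a point): mouth of the punch's nose, on its axis 26 mm below its origin. From it a steel point 4.4 mm thick sticks out by 12 to 24 mm (reground, length not known: the lid must be felt for). Pressing slides the barrel down over the point against a spring: 5 N at first, 1.4 N more per mm, until at about 14 N (6.5 to 7.5 mm down) it snaps and the push drops to 3 or 4 N
- punch_trip (a joint): angle in rad of the toggle inside the punch: about 0 while latched (also when pressed), jumps at the snap to 0.65 to 0.7. Within about 1 mm more the barrel runs onto a hard stop (0.71) and the push climbs steeply. When the punch is lifted off, the toggle latches again by itself, at the latest as the point leaves the lid, and reads 0
- block: fixed block of brown wood, 75 mm (x) by 120 mm (y) by 55 mm high, with one hole for the punch and four drill bit shanks that stand 10 mm out of its top on its +y half. Origin at the centre of its underside
- block_hole (a point): centre of the mouth of the punch's hole, in the block's top, 55 mm above the counter; the hole is 19 mm across, upright and goes right through the block
- box: round aluminium lunch box with its lid on, loose, 157 mm across and 62 mm high, about 0.5 kg. Origin at the centre of its underside, z up
- cross (a point): middle of the dark pen cross (arms 16 mm long) on the flat top of the box's lid, 30 mm from the lid's centre along the box's +x, 62 mm above the counter
- tiffin: grey steel three-tier tiffin with spring clip and carrying handle, 125 mm across, 203 mm high; to be left alone. Origin at the centre of its underside
- cup: orange silicone cup, 76 mm across, 82 mm high; to be left alone. Origin at the centre of its underside
- ladle: steel ladle lying on the counter, bowl 82 mm across, 260 mm long; to be left alone. Origin under the middle of the bowl, handle along its -x
There are look-alikes about, which are no part of the job. Several things have the shape of the box; the one meant has the colours described above.

How it is judged:
By the outcome, as a careful person would: the job done as asked, in the order asked, and still so for the second after the job is handed in, with the robot touching nothing.
It also fails if it takes over 61 s, if anything falls off the work surface, if the arm or the gripper's body presses on something with over 40 N, if the wrist force passes 120 N, or if a joint passes its speed limit or range.

## Robot

A 6-joint arm with a two-finger parallel gripper is mounted at the origin on the work surface. World frame = base frame: x ahead of the robot, y to its left, z up, the work surface at z = 0. Lengths are in m, angles in rad, forces in N, time in s.
With the tool pointing down it reaches from about 0.25 to 0.775 m from the base axis. Payload 8.9 kg.
Tool frame: the origin (TCP) lies where the fingers leave the gripper's body, on its centre line; the fingertips stand 73 mm ahead of it and the grasp point (between the pads) lies 54 mm ahead of it; z points along the fingers, y is the line along which they close (so a half turn about z gives the same grasp; the last joint's range is limited). The gripper opens to 85 mm and grips with 20 to 120 N. Pads are 22 mm wide; open, the fingers measure 114 mm over their backs; the gripper's body (76 mm by 85 mm) begins 54 mm behind the grasp point. The pads swing forward as they close: fully open they stand 13 mm farther back than shut.
Start: joints at [-1.354, 0.291, -0.153, 1.127, 0, 1.431], TCP at [0.183, -0.492, 0.304] pointing down, gripper open.
Joint ranges: [-2.52, 2.52], [-0.91, 1.74], [-1.3, 1.37], [-1.96, 2.02], [-1.52, 1.47], [-3.14, 3.14]. Speed limits (rad/s): [2.22, 2.22, 2.79, 3.14, 3.14, 3.14].

## Interface

Orientations are given as a unit quaternion [w, x, y, z].
In Python, from workcell import monitor, optics, env gives the robot as it stands. The module is installed in compiled form; this text tells all that it offers.
- The arm moves only by the tool move_arm, never from a script. Its argument "steps" is a list of rows, each an object of numbers: "x", "y", "z": the shift along the world's x, y, z in mm; "yaw": the turn about the world's z in degrees. In form: [{"x": .., "y": .., "z": .., "yaw": ..}, ...]. A call has 1 to 8 rows; each row shifts and turns the commanded pose from where the row before left it; what a row does not reach is not made up. A row lasts 1/8 s, in which the tool goes at most 62.5 mm and 10.7 degrees, less where a joint would pass 70% of its speed; a pose out of reach is approached as far as the arm can. A call is refused whole if a number of a shift passes 62.5 or a number of a turn 10.7, either way. A call with a gripper value outside its range is refused whole. "claw" is the closure, from 0 (fully open) to 1 (shut), set as the call begins (left out, the last holds). The fingers move at their own pace and stop on an object; "force" is the grip in N (left out, the last holds). Time passes only in rows, so rows that do not move let the fingers close. It gives the time, the measured TCP pose, the force, the opening and the grip force at its end, in the units of the state.
- monitor.state(): the state, without advancing time (a new reading comes with each control period).
- optics.capture(name): name is "scene" or "top" or "wrist"; returns the picture (480x640x3 uint8, blue, green, red); there is no depth.
- optics.camera_info(name): a dict with "fx", "fy", "cx", "cy" (pixels), "camera_from_world" (4x4, takes a point from world to camera coordinates). Camera axes: x right, y down, z forward; pixel columns grow to the right and rows downward; lengths in m; the calibration is good to about 2 mm. A picture is of the moment at which its call begins: read the wrist's pose just before it. camera_info takes no time and is no camera call; for the wrist camera it gives the pose at the moment of the call.
- env.hand_in(): hands the job in; it is judged then, once.
The state is a dict: "time": time; "joints": joint angles; "joint_velocities": joint speeds; "tau": joint torques, N m; "position": TCP position; "ee_rot": TCP orientation; "wrist_force": force on the tool from outside, world axes, zero at the start; "wrist_torque": the same for the moment, N m; "width": opening from 0.0 (shut) to 1.0 (fully open); "grip_force": force on a finger pad.
Only numpy, scipy, OpenCV 4.12 (cv2) and the standard library are available. Lean on these libraries where they do the work, as an engineer would, in place of code of your own. Each camera call takes 0.05 s, during which the arm holds its last target. There are 200 camera calls.

## Working session

There is one attempt and no reset: what is moved stays moved. The work goes in short steps, Python scripts to look and compute and a tool call to move; the robot and the scene stay as the last step left them, time stands still between calls to the robot, and variables do not carry over. Pictures are saved under pics/ and viewed, at most 11 in all, crops included, and the job is handed in when it is done.

Besides the shell and the picture viewer there is one more tool, called by a JSON object that holds its "api" and its "payload", one argument or row to a line. move_arm: Moves the arm, as the interface text tells. Its arguments: {"type":"object","properties":{"steps":{"type":"array"},"claw":{"type":"number"},"force":{"type":"number"}},"required":["steps"]}

```bash
mkdir -p pics; cat > h.py <<'E'
import numpy as np, cv2
from workcell import monitor, optics, env
def ray(name,u,v,z,ci=None):
    c=ci or optics.camera_info(name); T=np.linalg.inv(np.array(c["camera_from_world"]))
    d=T[:3,:3]@np.array([(u-c["cx"])/c["fx"],(v-c["cy"])/c["fy"],1]); o=T[:3,3]
    return o+d*(z-o[2])/d[2]
def proj(name,p,ci=None):
    c=ci or optics.camera_info(name); q=np.array(c["camera_from_world"])@np.append(p,1)
    return c["fx"]*q[0]/q[2]+c["cx"],c["fy"]*q[1]/q[2]+c["cy"]
E
python3 - <<'E'
from h import *
for n in("scene","top"):
    cv2.imwrite(f"pics/{n}0.png",optics.capture(n)); c=optics.camera_info(n); print(n,c["fx"],np.linalg.inv(np.array(c["camera_from_world"])).round(3).tolist())
s=monitor.state(); print(s)
E
```

```text
scene 507.06487567689504 [[0.791, 0.528, -0.308, 0.916], [0.611, -0.673, 0.416, -0.458], [0.012, -0.518, -0.855, 1.004], [0.0, 0.0, 0.0, 1.0]]
top 550.6783976900342 [[-0.019, -0.988, 0.155, 0.375], [-1.0, 0.019, 0.003, -0.009], [-0.006, -0.155, -0.988, 1.462], [0.0, 0.0, 0.0, 1.0]]
{'time': 0.1, 'joints': array([-1.35430636e+00,  2.91221442e-01, -1.54012629e-01,  1.12668113e+00,
        7.50459202e-06,  1.43147765e+00]), 'joint_velocities': array([-1.12409563e-03, -1.97238364e-06,  1.14678986e-03, -2.15418096e-03,
        9.59311732e-04, -8.60120502e-04]), 'tau': array([ 1.51197255e-03, -5.37978101e+01,  3.31917500e+01,  9.34472715e-03,
       -1.72995647e-04, -1.04736691e-05]), 'position': array([ 0.18281761, -0.49183841,  0.30340524]), 'ee_rot': array([-5.59164170e-04,  9.84216567e-01,  1.76967331e-01, -1.78313345e-05]), 'wrist_force': array([-0.33562711,  0.84419488,  0.17440552]), 'wrist_torque': array([-0.00582166,  0.00869676, -0.05808776]), 'grip_force': 0.0, 'width': 1.0040303962991144}
```

View pics/scene0.png

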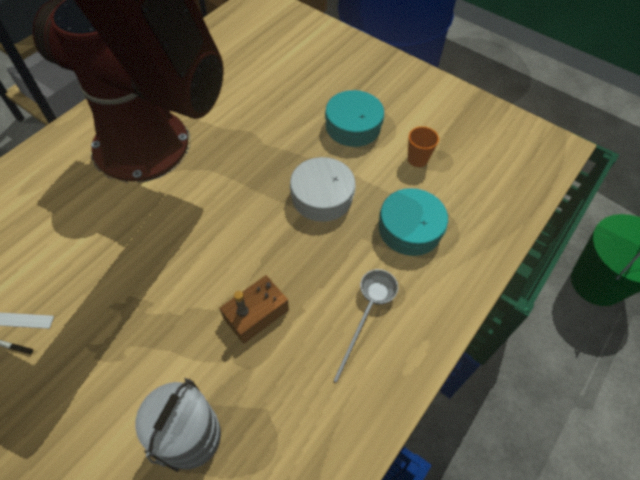

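View pics/top0.png

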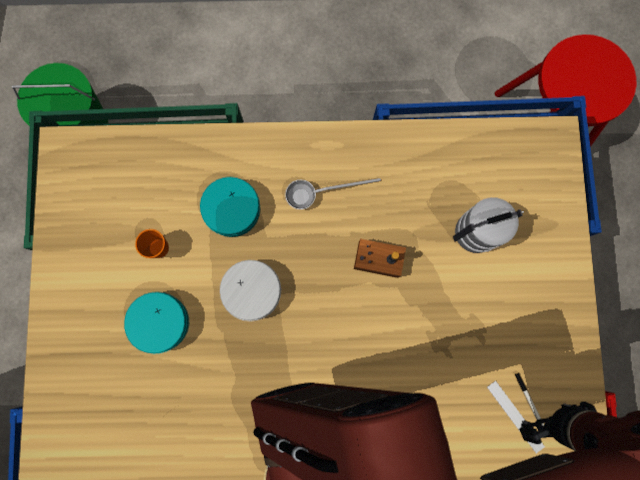

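The top view has three box shapes: teal at (230,206), teal at (156,322) and bare aluminium at (250,290), which is (322,188) in the scene view. The aluminium one is the box described, with its cross near (240,283). The punch's brass cap is at top (395,256) and scene (239,296). I'll confirm both in one enlarged composite.

```bash
python3 - <<'E'
from h import *
t=cv2.imread("pics/top0.png"); s=cv2.imread("pics/scene0.png")
def cr(i,x,y,w,h): return cv2.resize(i[y:y+h,x:x+w],(400,300),interpolation=cv2.INTER_CUBIC)
a=np.vstack([np.hstack([cr(t,200,245,100,75),cr(t,345,220,100,75)]),np.hstack([cr(s,275,150,100,75),cr(s,205,270,100,75)])])
cv2.imwrite("pics/c1.png",a)
E
```

```text
(no output)
```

View pics/c1.png

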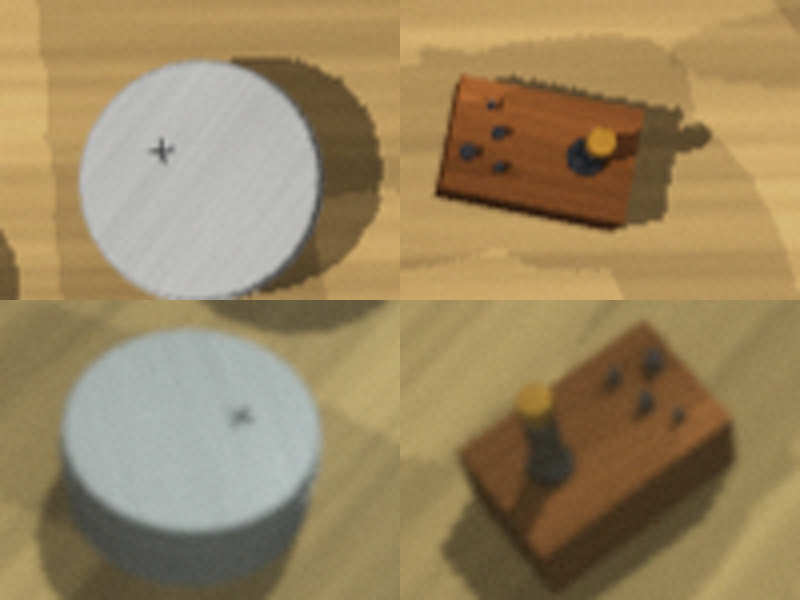

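```bash
python3 - <<'E'
from h import *
f=lambda n,u,v,z:print(n,(ray(n,u-.375,v-.375,z)*1000).round(1))
f("top",240.5,282.75,.062);f("scene",335,179,.062)
f("top",395.3,255,.133);f("top",392,259.2,.060)
f("scene",239,294,.133);f("scene",242.2,312.2,.058)
# block corners in top: top face
C=[(459,75),(645,110),(626,224),(437,190)]
P=[ray("top",345+(u-400)/4-.375,220+v/4-.375,.055)[:2]*1000 for u,v in C]
print(np.round(P,1)); d=P[0]-P[1]+P[3]-P[2]; print("block +y yaw",np.degrees(np.arctan2(-d[0],d[1])),np.mean(P,0))
for c in [(200,180)]: f("top",200+c[0]/4,245+c[1]/4,.062)
c=optics.camera_info("wrist");T=np.linalg.inv(np.array(c["camera_from_world"]));s=monitor.state();print(T.round(3),s["position"],c["fx"])
E
```

```text
top [499.8 183.5  62. ]
scene [499.6 180.2  62. ]
top [ 553.9 -203.   133. ]
top [ 553.  -204.7   60. ]
scene [ 553.1 -204.4  133. ]
scene [ 554.2 -208.9   58. ]
[[ 608.6 -124.2]
 [ 583.3 -243.4]
 [ 509.8 -228. ]
 [ 534.  -107.7]]
block +y yaw -11.6736970172751 [ 558.93701003 -175.83878413]
top [480.9 159.3  62. ]
[[ 0.347 -0.894 -0.283  0.255]
 [-0.938 -0.332 -0.101 -0.465]
 [-0.003  0.3   -0.954  0.373]
 [ 0.     0.     0.     1.   ]] [ 0.18281761 -0.49183841  0.30340524] 375.8089319321756
```

The crop confirms the bare aluminium lid with the cross. The punch's brass cap and dark collar stand on the block's -y side, with the bits on the +y side. Next I go above the punch.

{"api": "move_arm", "payload": {
  "steps": [
    {"x":42,"y":32,"z":0,"yaw":7.2},
    {"x":42,"y":32,"z":0,"yaw":7.2},
    {"x":42,"y":32,"z":0,"yaw":7.2},
    {"x":42,"y":32,"z":0,"yaw":7.2},
    {"x":42,"y":32,"z":0,"yaw":7.2},
    {"x":42,"y":32,"z":-10,"yaw":7.2},
    {"x":42,"y":32,"z":-10,"yaw":7.2},
    {"x":42,"y":32,"z":-10,"yaw":7.2}
  ],
  "claw": 0,
  "force": 60
}}

```text
time: 1.1
position: [0.52, -0.2348, 0.2734]
ee_rot: [-0.0, 0.776, 0.631, -0.0]
wrist_force: [0.1, -0.9, 0.3]
width: 0.997
grip_force: 0.0
```

{"api": "move_arm", "payload": {
  "steps": [
    {"x":0},
    {"x":0}
  ]
}}

```text
schema error: expected keys x, y, z, yaw
```

```bash
python3 - <<'E'
from h import *
s=monitor.state();cv2.imwrite("pics/w1.png",optics.capture("wrist"));print(s["position"],s["ee_rot"],s["joints"],s["time"],s["wrist_force"])
for p in [(.5535,-.2045,.133),(.5535,-.2045,.0575)]: print(proj("wrist",p))
E
```

```text
[ 0.52002434 -0.23477781  0.27335868] [-1.42407246e-04  7.75908173e-01  6.30845840e-01 -1.12745989e-04] [-5.52144724e-01  3.95126027e-01 -8.30081702e-02  1.09300537e+00
 -1.18972550e-04  1.22416221e+00] 1.1 [ 0.06105106 -0.86676581  0.28339035]
(np.float64(353.0731369433537), np.float64(206.0704661703208))
(np.float64(342.3687318822465), np.float64(185.01399161408))
```

View pics/w1.png

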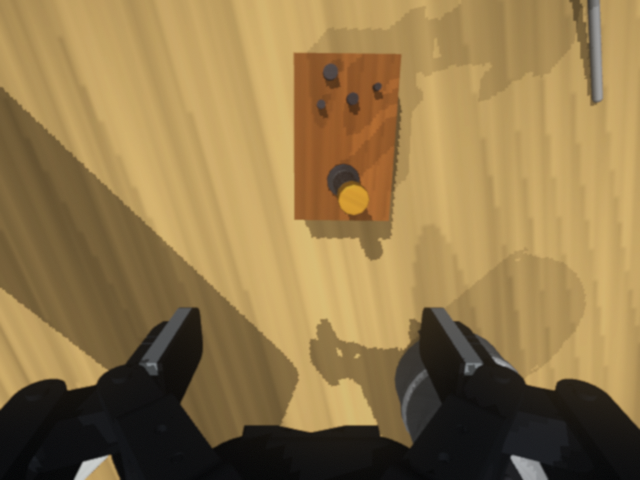

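The wrist view shows the brass cap at (353,198) and the collar at (343,180). The block edges line up with the image, so the jaw line lies along block x.

```bash
python3 - <<'E'
from h import *
c=optics.camera_info("wrist");s=monitor.state();p=s["position"]*1000
for u,v,z in [(353,198,.133),(343,180,.0585)]:
    q=ray("wrist",u,v,z,c)*1000;print(q.round(1),(q-p).round(1))
E
```

```text
[ 554.2 -199.9  133. ] [  30.7   31.1 -138.8]
[ 554.6 -200.7   58.5] [  31.1   30.3 -213.3]
```

{"api": "move_arm", "payload": {
  "steps": [
    {"x":0,"y":0,"z":0,"yaw":0},
    {"x":0,"y":0,"z":0,"yaw":0},
    {"x":0,"y":0,"z":0,"yaw":0}
  ]
}}

```text
time: 1.52
position: [0.5182, -0.237, 0.2742]
ee_rot: [0.0, 0.778, 0.628, -0.0]
wrist_force: [0.5, 0.5, 0.4]
width: 1.002
grip_force: 0.0
```

```bash
cat >> h.py <<'E'
def brass(im):
    h=cv2.cvtColor(im,cv2.COLOR_BGR2HSV); m=cv2.inRange(h,(18,170,120),(30,255,255))
    n,l,st,ce=cv2.connectedComponentsWithStats(m); i=1+np.argmax(st[1:,4]); return ce[i],st[i]
E
python3 - <<'E'
from h import *
c=optics.camera_info("wrist");s=monitor.state();im=optics.capture("wrist");cv2.imwrite("pics/w2.png",im)
p=s["position"]*1000;print(p,s["ee_rot"],brass(im)); 
u,v=brass(im)[0];q=ray("wrist",u,v,.132,c)*1000;print(q.round(1),(q-p).round(1))
print(monitor.state()["position"])
E
```

```text
[ 518.20794005 -236.98747713  274.20513716] [ 1.57094121e-04  7.77846727e-01  6.28454010e-01 -3.94565145e-05] (array([354.74266667, 193.60533333]), array([340, 178,  31,  32, 750], dtype=int32))
[ 550.9 -205.2  132. ] [  32.7   31.8 -142.2]
[ 0.51826807 -0.23699677  0.27424726]
```

{"api": "move_arm", "payload": {
  "steps": [
    {"x":17,"y":16,"z":-32,"yaw":0},
    {"x":17,"y":16,"z":-32,"yaw":0},
    {"x":0,"y":0,"z":0,"yaw":0},
    {"x":0,"y":0,"z":0,"yaw":0},
    {"x":0,"y":0,"z":0,"yaw":0}
  ]
}}

```text
time: 2.2
position: [0.553, -0.2051, 0.2113]
ee_rot: [0.001, 0.778, 0.629, 0.0]
wrist_force: [0.6, 0.3, 0.0]
width: 1.002
grip_force: 0.0
```

```bash
python3 - <<'E'
from h import *
c=optics.camera_info("wrist");s=monitor.state();im=optics.capture("wrist");cv2.imwrite("pics/w3.png",im)
p=s["position"]*1000;print(p,s["ee_rot"],brass(im)) 
print(proj("wrist",np.append(p[:2]/1000,.133),c), np.linalg.inv(np.array(c["camera_from_world"])).round(3).tolist())
u,v=brass(im)[0];q=ray("wrist",u,v,.132,c)*1000;print(q.round(1),(q-p).round(1))
E
```

```text
[ 552.97680194 -205.11780832  211.28373931] [9.78231027e-04 7.77549139e-01 6.28821332e-01 3.33792961e-04] (array([305.42048293, 304.83513739]), array([ 287,  280,   39,   46, 1201], dtype=int32))
(np.float64(309.88519457149766), np.float64(306.2196822971211)) [[0.978, -0.201, -0.062, 0.569], [-0.21, -0.933, -0.293, -0.13], [0.001, 0.3, -0.954, 0.281], [0.0, 0.0, 0.0, 1.0]]
[ 551.1 -204.6  132. ] [ -1.9   0.6 -79.3]
```

View pics/w3.png

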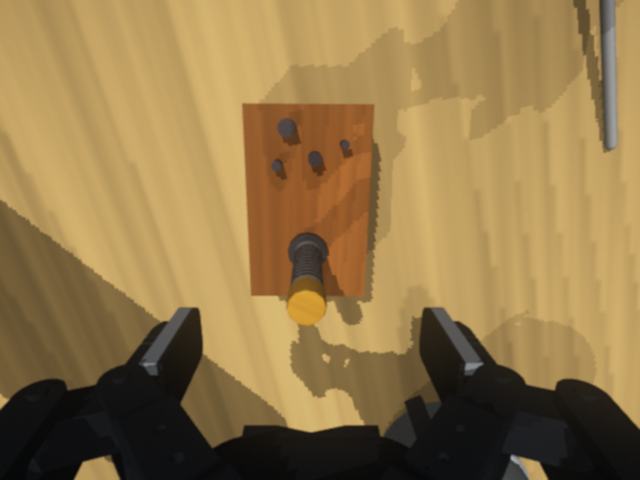

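The cap is at (306,306) and the fingers are symmetric about u≈311, so I shift about 2 mm in -x and descend.

{"api": "move_arm", "payload": {
  "steps": [
    {"x":-1.8,"y":0.8,"z":-15,"yaw":0},
    {"x":0,"y":0,"z":-20,"yaw":0},
    {"x":0,"y":0,"z":-18,"yaw":0},
    {"x":0,"y":0,"z":-9,"yaw":0},
    {"x":0,"y":0,"z":0,"yaw":0},
    {"x":0,"y":0,"z":0,"yaw":0}
  ]
}}

```text
time: 3.0
position: [0.5514, -0.2035, 0.1484]
ee_rot: [0.0, 0.777, 0.629, 0.0]
wrist_force: [0.1, -0.1, -0.0]
width: 0.999
grip_force: 0.0
```

{"api": "move_arm", "payload": {
  "steps": [
    {"x":0,"y":0,"z":0,"yaw":0},
    {"x":0,"y":0,"z":0,"yaw":0},
    {"x":0,"y":0,"z":0,"yaw":0},
    {"x":0,"y":0,"z":0,"yaw":0},
    {"x":0,"y":0,"z":0,"yaw":0},
    {"x":0,"y":0,"z":0,"yaw":0},
    {"x":0,"y":0,"z":0,"yaw":0},
    {"x":0,"y":0,"z":0,"yaw":0}
  ],
  "claw": 1,
  "force": 60
}}

```text
time: 4.0
position: [0.5513, -0.2034, 0.1481]
ee_rot: [0.0, 0.777, 0.629, 0.0]
wrist_force: [0.2, 0.9, 5.1]
width: 0.17
grip_force: 58.4
```

Gripped with no side load. The seated TCP is (551.3, -203.4, 148.1). Lifting.

{"api": "move_arm", "payload": {
  "steps": [
    {"x":0,"y":0,"z":8,"yaw":0},
    {"x":0,"y":0,"z":15,"yaw":0},
    {"x":0,"y":0,"z":20,"yaw":0},
    {"x":0,"y":0,"z":25,"yaw":0},
    {"x":0,"y":0,"z":25,"yaw":0},
    {"x":0,"y":0,"z":12,"yaw":0},
    {"x":0,"y":0,"z":0,"yaw":0},
    {"x":0,"y":0,"z":0,"yaw":0}
  ]
}}

```text
time: 5.0
position: [0.5507, -0.2031, 0.252]
ee_rot: [-0.001, 0.777, 0.629, -0.0]
wrist_force: [-0.2, 0.5, -1.9]
width: 0.172
grip_force: 58.5
```

{"api": "move_arm", "payload": {
  "steps": [
    {"x":-3,"y":20,"z":0,"yaw":0},
    {"x":-5,"y":40,"z":0,"yaw":0},
    {"x":-7,"y":55,"z":0,"yaw":0},
    {"x":-7,"y":55,"z":0,"yaw":0},
    {"x":-7,"y":55,"z":0,"yaw":0},
    {"x":-7,"y":55,"z":0,"yaw":0},
    {"x":-7,"y":50,"z":0,"yaw":0},
    {"x":-5,"y":35,"z":0,"yaw":0}
  ]
}}

```text
time: 6.0
position: [0.5013, 0.1645, 0.2524]
ee_rot: [-0.001, 0.777, 0.63, -0.0]
wrist_force: [0.9, 0.4, -1.9]
width: 0.17
grip_force: 58.6
```

{"api": "move_arm", "payload": {
  "steps": [
    {"x":-3,"y":20,"z":0,"yaw":0},
    {"x":0,"y":0,"z":0,"yaw":0},
    {"x":0,"y":0,"z":0,"yaw":0},
    {"x":0,"y":0,"z":0,"yaw":0},
    {"x":0,"y":0,"z":0,"yaw":0}
  ]
}}

```text
time: 6.62
position: [0.5001, 0.181, 0.2528]
ee_rot: [-0.0, 0.778, 0.629, -0.0]
wrist_force: [0.3, 0.9, -1.3]
width: 0.165
grip_force: 58.6
```

```bash
python3 - <<'E'
from h import *
c=optics.camera_info("wrist");s=monitor.state();im=optics.capture("wrist");cv2.imwrite("pics/w4.png",im)
p=s["position"]*1000;print(p,s["ee_rot"],s["joints"],s["wrist_force"])
for z in (.12,.108,.062): print(z,proj("wrist",np.append(p[:2]/1000,z),c))
cv2.imwrite("pics/w4c.png",cv2.resize(im[100:400,160:480],(800,600)*1 if 0 else (640,600),interpolation=cv2.INTER_CUBIC))
E
```

```text
[500.14440531 181.04660562 252.84885926] [-1.31208771e-05  7.77562437e-01  6.28805732e-01 -8.89882349e-05] [ 2.09854834e-01  3.37965766e-01 -2.25184974e-01  1.00781614e+00
 -5.72343334e-05  1.99141480e+00] [ 0.30220766  0.85456297 -1.34507214]
0.12 (np.float64(310.3317470897711), np.float64(261.91917459512115))
0.108 (np.float64(310.36107215885465), np.float64(254.87061113324347))
0.062 (np.float64(310.4506023544336), np.float64(233.35116429090883))
```

View pics/w4c.png

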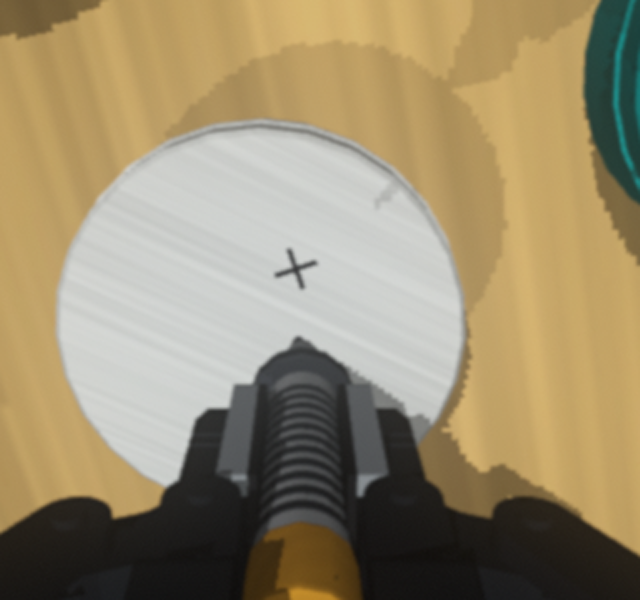

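The wrist crop shows the cross at image (308,234) and the tip at about (309,269). The tip and cross are at different heights, so I go close to the lid and re-measure.

{"api": "move_arm", "payload": {
  "steps": [
    {"x":-1,"y":0,"z":-15,"yaw":0},
    {"x":0,"y":0,"z":-15,"yaw":0},
    {"x":0,"y":0,"z":-10,"yaw":0},
    {"x":0,"y":0,"z":0,"yaw":0},
    {"x":0,"y":0,"z":0,"yaw":0},
    {"x":0,"y":0,"z":0,"yaw":0}
  ]
}}

```text
time: 7.42
position: [0.4994, 0.1818, 0.2134]
ee_rot: [0.0, 0.777, 0.629, 0.0]
wrist_force: [0.2, 0.0, -1.9]
width: 0.171
grip_force: 58.6
```

```bash
python3 - <<'E'
from h import *
c=optics.camera_info("wrist");s=monitor.state();im=optics.capture("wrist");cv2.imwrite("pics/w5.png",im)
sc=optics.capture("scene");cv2.imwrite("pics/s5.png",sc)
p=s["position"]*1000;print(p,s["wrist_force"])
for z in (.08,.07,.062): print(z,proj("wrist",np.append(p[:2]/1000,z),c))
a=cv2.resize(im[190:300,260:360],(400,440),interpolation=cv2.INTER_CUBIC)
b=cv2.resize(sc[120:230,280:380],(400,440),interpolation=cv2.INTER_CUBIC)
cv2.imwrite("pics/w5c.png",np.hstack([a,b]))
E
```

```text
[499.38516629 181.78243992 213.37061982] [ 0.17326097  0.03780241 -1.91910855]
0.08 (np.float64(310.18673339564367), np.float64(261.67680206223105))
0.07 (np.float64(310.20312001551633), np.float64(255.78256775693828))
0.062 (np.float64(310.21526769499314), np.float64(251.4130718109196))
```

View pics/w5c.png

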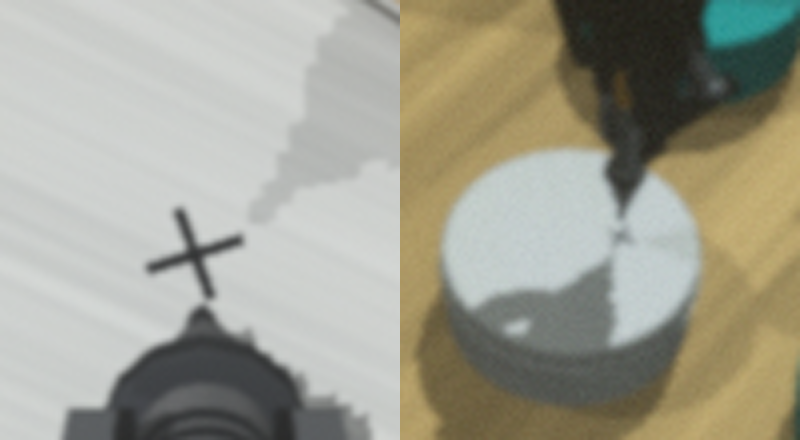

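The wrist crop puts the cross at (308.6,253.4) and the tip at (310.4,266.9). The scene crop puts the tip at (335,173.6) and the cross at (335.3,178.9). I triangulate the tip relative to the cross.

```bash
python3 - <<'E'
from h import *
from scipy.optimize import least_squares
c=optics.camera_info("wrist"); C=ray("wrist",308.6,253.4,.062,c); print("cross",C*1000,monitor.state()["position"]*1000)
cs=optics.camera_info("scene"); b=np.array([335.3,178.9])-proj("scene",C,cs); print(b)
def f(d): return np.r_[np.array(proj("wrist",C+d,c))-[310.4,266.9],(np.array(proj("scene",C+d,cs))+b-[335.05,173.6])]
r=least_squares(f,[0,0,.015]); print(r.x*1000,r.fun)
E
```

```text
cross [498.02257053 180.70359715  62.        ] [499.30729947 181.75894265 213.28854932]
[1.08604343 0.73500919]
[ 0.8161987  -1.22737695 20.38667458] [-0.13901468  0.08955443  0.62311711  0.25573636]
```

{"api": "move_arm", "payload": {
  "steps": [
    {"x":-0.8,"y":1.2,"z":-8,"yaw":0},
    {"x":0,"y":0,"z":-6,"yaw":0},
    {"x":0,"y":0,"z":0,"yaw":0},
    {"x":0,"y":0,"z":0,"yaw":0},
    {"x":0,"y":0,"z":0,"yaw":0}
  ]
}}

```text
time: 8.15
position: [0.4984, 0.1829, 0.1991]
ee_rot: [0.0, 0.777, 0.629, 0.0]
wrist_force: [0.4, -0.1, -2.1]
width: 0.169
grip_force: 58.6
```

```bash
python3 - <<'E'
from h import *
c=optics.camera_info("wrist");s=monitor.state();im=optics.capture("wrist");cv2.imwrite("pics/w6.png",im)
sc=optics.capture("scene");cv2.imwrite("pics/s6.png",sc)
p=s["position"]*1000;print(p,s["wrist_force"])
C=np.array([.49802,.18070,.062]);print(proj("wrist",C,c))
a=cv2.resize(im[220:295,270:350],(480,450),interpolation=cv2.INTER_CUBIC)
b=cv2.resize(sc[155:200,315:347],(320,450),interpolation=cv2.INTER_CUBIC)
cv2.imwrite("pics/w6c.png",np.hstack([a,b]))
E
```

```text
[498.41935479 182.90881876 199.07596228] [ 0.40641742 -0.05122563 -2.10926936]
(np.float64(310.44897929279017), np.float64(262.9530279369789))
```

View pics/w6c.png

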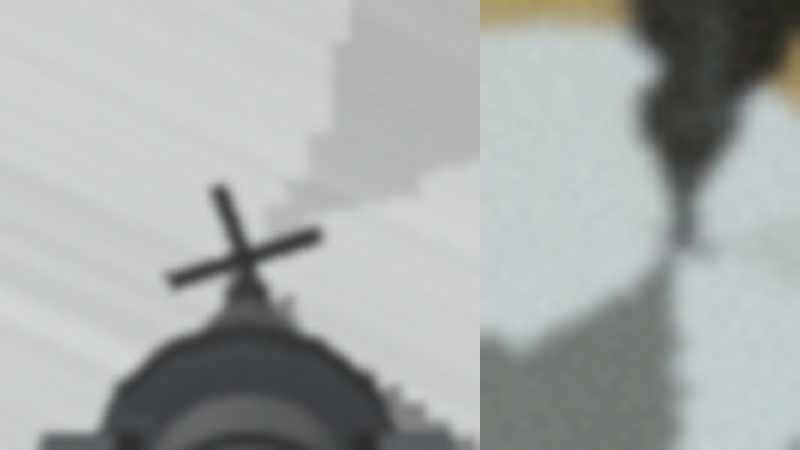

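{"api": "move_arm", "payload": {
  "steps": [
    {"x":0,"y":0,"z":-1.5,"yaw":0},
    {"x":0,"y":0,"z":-1.5,"yaw":0},
    {"x":0,"y":0,"z":0,"yaw":0}
  ]
}}

```text
time: 8.62
position: [0.4982, 0.1829, 0.1957]
ee_rot: [-0.0, 0.777, 0.629, -0.0]
wrist_force: [0.1, 0.3, -1.8]
width: 0.172
grip_force: 58.6
```

{"api": "move_arm", "payload": {
  "steps": [
    {"x":0,"y":0,"z":-1,"yaw":0},
    {"x":0,"y":0,"z":0,"yaw":0}
  ]
}}

```text
time: 8.88
position: [0.4983, 0.1829, 0.1949]
ee_rot: [0.0, 0.777, 0.629, -0.0]
wrist_force: [0.3, 0.1, -1.8]
width: 0.171
grip_force: 58.6
```

{"api": "move_arm", "payload": {
  "steps": [
    {"x":0,"y":0,"z":-0.5,"yaw":0},
    {"x":0,"y":0,"z":0,"yaw":0}
  ]
}}

```text
time: 9.12
position: [0.4984, 0.1829, 0.1946]
ee_rot: [0.0, 0.777, 0.629, 0.0]
wrist_force: [1.0, 1.0, 0.8]
width: 0.17
grip_force: 58.6
```

Contact was just felt (-1.9 to +0.8 N). I check tip against cross here, in one plane.

```bash
python3 - <<'E'
from h import *
c=optics.camera_info("wrist");s=monitor.state();im=optics.capture("wrist")
print(s["position"]*1000,s["wrist_force"],proj("wrist",[.49802,.18070,.062],c))
a=cv2.resize(im[238:298,275:345],(700,600),interpolation=cv2.INTER_CUBIC)
cv2.imwrite("pics/w7c.png",a)
E
```

```text
[498.43683522 182.92787404 194.60274878] [1.02614232 0.97646255 0.7787683 ] (np.float64(310.3916818601918), np.float64(265.82606710813354))
```

View pics/w7c.png

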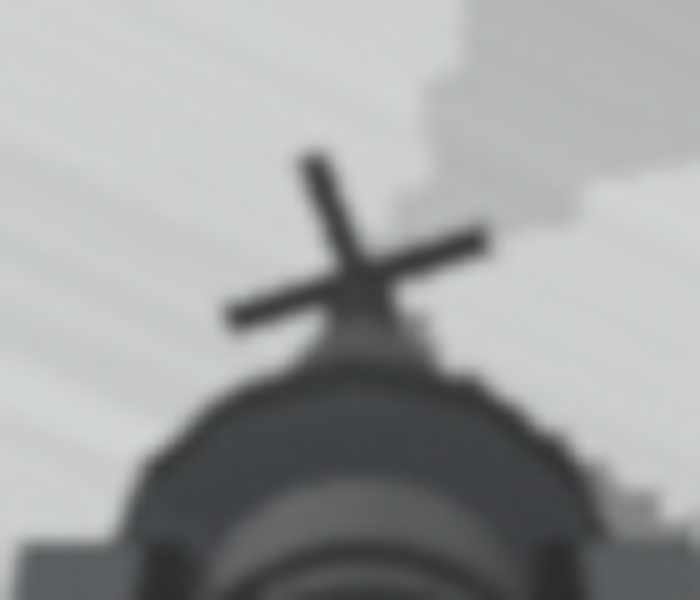

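The tip stands on the cross middle: cross at crop (359,276), cone apex at about (363,273), under 0.3 mm apart. Pressing in small steps.

{"api": "move_arm", "payload": {
  "steps": [
    {"x":0,"y":0,"z":-1,"yaw":0},
    {"x":0,"y":0,"z":-1,"yaw":0},
    {"x":0,"y":0,"z":-1,"yaw":0},
    {"x":0,"y":0,"z":-1,"yaw":0},
    {"x":0,"y":0,"z":-1,"yaw":0},
    {"x":0,"y":0,"z":0,"yaw":0}
  ]
}}

```text
time: 9.93
position: [0.4989, 0.1831, 0.1901]
ee_rot: [0.0, 0.777, 0.629, 0.001]
wrist_force: [-0.4, 1.1, 8.7]
width: 0.17
grip_force: 59.0
```

{"api": "move_arm", "payload": {
  "steps": [
    {"x":0,"y":0,"z":-0.5,"yaw":0},
    {"x":0,"y":0,"z":0,"yaw":0}
  ]
}}

```text
time: 10.18
position: [0.4989, 0.1831, 0.1897]
ee_rot: [0.0, 0.777, 0.629, 0.001]
wrist_force: [-0.4, 0.5, 8.9]
width: 0.171
grip_force: 59.0
```

{"api": "move_arm", "payload": {
  "steps": [
    {"x":0,"y":0,"z":-0.5,"yaw":0},
    {"x":0,"y":0,"z":-0.5,"yaw":0},
    {"x":0,"y":0,"z":0,"yaw":0}
  ]
}}

```text
time: 10.55
position: [0.4991, 0.1832, 0.1889]
ee_rot: [0.0, 0.777, 0.629, 0.001]
wrist_force: [-0.6, 1.1, 9.6]
width: 0.169
grip_force: 59.2
```

{"api": "move_arm", "payload": {
  "steps": [
    {"x":0,"y":0,"z":-0.4,"yaw":0},
    {"x":0,"y":0,"z":0,"yaw":0}
  ]
}}

```text
time: 10.8
position: [0.4991, 0.1832, 0.1885]
ee_rot: [0.0, 0.777, 0.629, 0.001]
wrist_force: [-0.7, 0.2, 11.0]
width: 0.169
grip_force: 59.2
```

{"api": "move_arm", "payload": {
  "steps": [
    {"x":0,"y":0,"z":-0.3,"yaw":0},
    {"x":0,"y":0,"z":0,"yaw":0}
  ]
}}

```text
time: 11.05
position: [0.4992, 0.1832, 0.1883]
ee_rot: [0.0, 0.777, 0.629, 0.001]
wrist_force: [-0.6, 1.0, 11.3]
width: 0.17
grip_force: 59.3
```

{"api": "move_arm", "payload": {
  "steps": [
    {"x":0,"y":0,"z":-0.3,"yaw":0},
    {"x":0,"y":0,"z":0,"yaw":0}
  ]
}}

```text
time: 11.3
position: [0.4992, 0.1832, 0.188]
ee_rot: [0.0, 0.777, 0.629, 0.001]
wrist_force: [-0.4, 1.2, 12.1]
width: 0.171
grip_force: 59.3
```

{"api": "move_arm", "payload": {
  "steps": [
    {"x":0,"y":0,"z":-0.3,"yaw":0},
    {"x":0,"y":0,"z":0,"yaw":0}
  ]
}}

```text
time: 11.55
position: [0.4992, 0.1832, 0.1878]
ee_rot: [0.0, 0.777, 0.629, 0.001]
wrist_force: [-1.2, 1.1, 11.7]
width: 0.167
grip_force: 59.3
```

{"api": "move_arm", "payload": {
  "steps": [
    {"x":0,"y":0,"z":-0.3,"yaw":0},
    {"x":0,"y":0,"z":0,"yaw":0}
  ]
}}

```text
time: 11.8
position: [0.4983, 0.1829, 0.1864]
ee_rot: [0.0, 0.777, 0.629, 0.0]
wrist_force: [-0.0, -0.4, 4.6]
width: 0.167
grip_force: 59.0
```

It snapped: the force dropped from 11.7 to 4.6 N. Lifting straight off.

{"api": "move_arm", "payload": {
  "steps": [
    {"x":0,"y":0,"z":5,"yaw":0},
    {"x":0,"y":0,"z":10,"yaw":0},
    {"x":0,"y":0,"z":15,"yaw":0},
    {"x":0,"y":0,"z":20,"yaw":0},
    {"x":0,"y":0,"z":15,"yaw":0},
    {"x":0,"y":0,"z":0,"yaw":0}
  ]
}}

```text
time: 12.55
position: [0.499, 0.183, 0.2526]
ee_rot: [0.001, 0.777, 0.629, 0.001]
wrist_force: [-1.3, 0.7, -1.5]
width: 0.169
grip_force: 58.8
```

{"api": "move_arm", "payload": {
  "steps": [
    {"x":3,"y":-20,"z":0,"yaw":0},
    {"x":5,"y":-35,"z":0,"yaw":0},
    {"x":7,"y":-50,"z":0,"yaw":0},
    {"x":7,"y":-55,"z":0,"yaw":0},
    {"x":7,"y":-55,"z":0,"yaw":0},
    {"x":7,"y":-55,"z":0,"yaw":0},
    {"x":7,"y":-55,"z":0,"yaw":0},
    {"x":5,"y":-40,"z":0,"yaw":0}
  ]
}}

```text
time: 13.55
position: [0.546, -0.1844, 0.2505]
ee_rot: [-0.0, 0.778, 0.629, -0.0]
wrist_force: [0.8, -0.4, -1.9]
width: 0.17
grip_force: 58.8
```

{"api": "move_arm", "payload": {
  "steps": [
    {"x":4.8,"y":-21.2,"z":0,"yaw":0},
    {"x":0,"y":0,"z":0,"yaw":0},
    {"x":0,"y":0,"z":0,"yaw":0},
    {"x":0,"y":0,"z":0,"yaw":0},
    {"x":0,"y":0,"z":0,"yaw":0}
  ]
}}

```text
time: 14.18
position: [0.5511, -0.2024, 0.2514]
ee_rot: [-0.0, 0.777, 0.63, 0.0]
wrist_force: [-0.7, 0.5, -1.4]
width: 0.174
grip_force: 58.8
```

{"api": "move_arm", "payload": {
  "steps": [
    {"x":0.2,"y":-0.8,"z":-15,"yaw":0},
    {"x":0,"y":0,"z":-20,"yaw":0},
    {"x":0,"y":0,"z":-15,"yaw":0},
    {"x":0,"y":0,"z":0,"yaw":0},
    {"x":0,"y":0,"z":0,"yaw":0}
  ]
}}

```text
time: 14.8
position: [0.5515, -0.2042, 0.2016]
ee_rot: [0.0, 0.777, 0.629, 0.0]
wrist_force: [0.3, 0.0, -1.1]
width: 0.168
grip_force: 58.8
```

```bash
python3 - <<'E'
from h import *
s=monitor.state();im=optics.capture("wrist");print(s["position"]*1000,s["wrist_force"],proj("wrist",[.5513,-.2045,.055]))
cv2.imwrite("pics/w8c.png",cv2.resize(im[150:350,210:410],(600,600),interpolation=cv2.INTER_CUBIC))
E
```

```text
[ 551.49638686 -204.23057011  201.62681337] [ 0.26096424  0.00447715 -1.06800152] (np.float64(309.6867586757121), np.float64(254.08237477140761))
```

View pics/w8c.png

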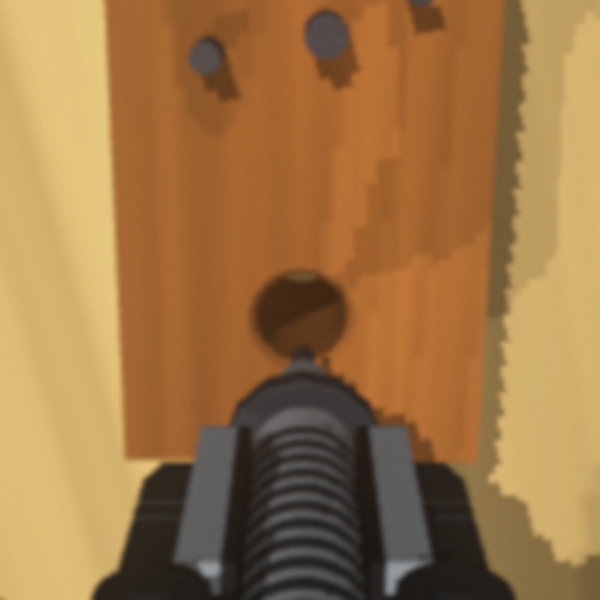

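```bash
python3 - <<'E'
from h import *
a=ray("wrist",310.3,254.3,.055);b=ray("wrist",310.9,265.5,.069);print(a*1000,b*1000,(a-b)*1000,monitor.state()["position"])
E
```

```text
[ 551.63731991 -204.71677872   55.        ] [ 551.59351397 -206.6101275    69.        ] [  0.04380595   1.89334879 -14.        ] [ 0.55162601 -0.20430781  0.20188374]
```

{"api": "move_arm", "payload": {
  "steps": [
    {"x":0,"y":1.4,"z":-5,"yaw":0},
    {"x":0,"y":0,"z":-8,"yaw":0},
    {"x":0,"y":0,"z":-7,"yaw":0},
    {"x":0,"y":0,"z":-4,"yaw":0},
    {"x":0,"y":0,"z":0,"yaw":0}
  ]
}}

```text
time: 15.48
position: [0.5511, -0.2026, 0.1769]
ee_rot: [-0.0, 0.777, 0.629, -0.0]
wrist_force: [0.6, -0.5, -1.4]
width: 0.164
grip_force: 58.8
```

{"api": "move_arm", "payload": {
  "steps": [
    {"x":0,"y":0,"z":-5,"yaw":0},
    {"x":0,"y":0,"z":-5,"yaw":0},
    {"x":0,"y":0,"z":-3,"yaw":0},
    {"x":0,"y":0,"z":0,"yaw":0}
  ]
}}

```text
time: 15.98
position: [0.5511, -0.2026, 0.164]
ee_rot: [-0.0, 0.777, 0.629, -0.0]
wrist_force: [0.5, -0.3, -1.5]
width: 0.171
grip_force: 58.8
```

Origin now about 16 mm above seat; the shank enters next.

{"api": "move_arm", "payload": {
  "steps": [
    {"x":0,"y":0,"z":-4,"yaw":0},
    {"x":0,"y":0,"z":-4,"yaw":0},
    {"x":0,"y":0,"z":-3,"yaw":0},
    {"x":0,"y":0,"z":0,"yaw":0}
  ]
}}

```text
time: 16.48
position: [0.5511, -0.2026, 0.153]
ee_rot: [-0.0, 0.777, 0.629, -0.0]
wrist_force: [0.6, -0.4, -1.3]
width: 0.176
grip_force: 58.8
```

{"api": "move_arm", "payload": {
  "steps": [
    {"x":0,"y":0,"z":-2,"yaw":0},
    {"x":0,"y":0,"z":-1.5,"yaw":0},
    {"x":0,"y":0,"z":0,"yaw":0}
  ]
}}

```text
time: 16.85
position: [0.5512, -0.2027, 0.1497]
ee_rot: [-0.0, 0.777, 0.629, -0.0]
wrist_force: [-0.1, 0.1, -1.4]
width: 0.166
grip_force: 58.8
```

{"api": "move_arm", "payload": {
  "steps": [
    {"x":0,"y":0,"z":-0.8,"yaw":0},
    {"x":0,"y":0,"z":-0.7,"yaw":0},
    {"x":0,"y":0,"z":0,"yaw":0}
  ]
}}

```text
time: 17.23
position: [0.5512, -0.2027, 0.1483]
ee_rot: [-0.0, 0.777, 0.629, -0.0]
wrist_force: [0.7, -0.4, -1.9]
width: 0.175
grip_force: 58.8
```

{"api": "move_arm", "payload": {
  "steps": [
    {"x":0,"y":0,"z":-0.6,"yaw":0},
    {"x":0,"y":0,"z":-0.6,"yaw":0},
    {"x":0,"y":0,"z":0,"yaw":0}
  ]
}}

```text
time: 17.6
position: [0.5513, -0.2027, 0.1481]
ee_rot: [0.0, 0.777, 0.629, 0.0]
wrist_force: [-2.8, 1.5, 9.5]
width: 0.164
grip_force: 60.0
```

Collar contact felt at the seated height. Releasing.

{"api": "move_arm", "payload": {
  "steps": [
    {"x":0,"y":0,"z":0.5,"yaw":0},
    {"x":0,"y":0,"z":0,"yaw":0},
    {"x":0,"y":0,"z":0,"yaw":0},
    {"x":0,"y":0,"z":0,"yaw":0},
    {"x":0,"y":0,"z":0,"yaw":0},
    {"x":0,"y":0,"z":0,"yaw":0},
    {"x":0,"y":0,"z":0,"yaw":0},
    {"x":0,"y":0,"z":0,"yaw":0}
  ],
  "claw": 0
}}

```text
time: 18.6
position: [0.5513, -0.2027, 0.1476]
ee_rot: [0.0, 0.777, 0.629, -0.0]
wrist_force: [1.1, -0.2, 0.5]
width: 0.999
grip_force: 0.0
```

{"api": "move_arm", "payload": {
  "steps": [
    {"x":0,"y":0,"z":10,"yaw":0},
    {"x":0,"y":0,"z":15,"yaw":0},
    {"x":0,"y":0,"z":20,"yaw":0},
    {"x":0,"y":0,"z":25,"yaw":0},
    {"x":0,"y":0,"z":30,"yaw":0},
    {"x":-20,"y":-20,"z":15,"yaw":0},
    {"x":-20,"y":-15,"z":10,"yaw":0},
    {"x":0,"y":0,"z":0,"yaw":0}
  ]
}}

```text
time: 19.6
position: [0.5109, -0.2387, 0.2747]
ee_rot: [0.001, 0.778, 0.629, 0.0]
wrist_force: [0.2, 0.2, -0.6]
width: 1.002
grip_force: 0.0
```

{"api": "move_arm", "payload": {
  "steps": [
    {"x":0,"y":0,"z":0,"yaw":0},
    {"x":0,"y":0,"z":0,"yaw":0},
    {"x":0,"y":0,"z":0,"yaw":0}
  ]
}}

```text
time: 19.98
position: [0.5115, -0.2372, 0.2723]
ee_rot: [-0.0, 0.777, 0.63, -0.0]
wrist_force: [-0.5, 0.4, -0.6]
width: 1.002
grip_force: 0.0
```

```bash
python3 - <<'E'
from h import *
w=optics.capture("wrist");s=optics.capture("scene");c=optics.camera_info("wrist")
u,v=brass(w)[0];print(ray("wrist",u,v,.132,c)*1000,u,v)
uv=np.array(proj("wrist",[.5515,-.2045,.06],c)).astype(int);print(uv)
x,y=max(uv[0]-60,0),max(uv[1]-60,0)
a=cv2.resize(w[y:y+120,x:x+80],(400,600));b=cv2.resize(s[140:340,200:360],(400,500));b=np.vstack([b,np.zeros((100,400,3),np.uint8)])
cv2.imwrite("pics/end.png",np.hstack([a,b]))
E
```

```text
[ 550.77722177 -204.81109146  132.        ] 366.71875 190.62239583333334
[353 173]
```

View pics/end.png

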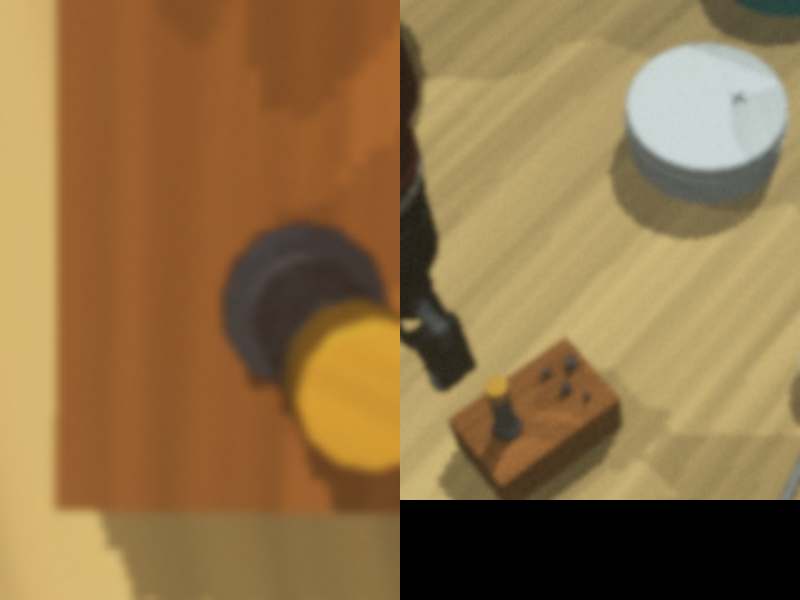

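The punch stands upright on its collar and its cap is back within 0.5 mm of where it started (550.8, -204.8). The box has not moved. Handing in.

```bash
python3 -c "
from workcell import env; print(env.hand_in())"
```

```text
the job is handed in; nothing more can be done
None
```

The lid was punched on the pen cross (tip within about 0.5 mm of the middle; snap seen as the push fell from about 14 N to about 6.5 N), the punch is back upright in its hole on its collar, and the job was handed in at about 20 s with no verdict returned.

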